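Shut the wide stopper dispenser's gate

TASK

Two rubber-stopper dispensers stand on the lab bench with their slide gates pulled out. Push the gate of the wider dispenser in, by its upright end tab, until the spring plunger clicks down behind the wedge on the gate and holds it shut. Leave the narrower dispenser's gate as it is.

Things in the scene. Friction and masses are not known exactly. Their poses are not given: they have to be found in the camera images.
- gate_wide (a joint): How far the wider dispenser's gate is out, in m: 0 = fully in at its stop; starts 0.050 to 0.078 out. A level steel plate 90 mm wide, top 62 mm above the bench, with about 4 N of friction in its rails. A wedge on it lifts the spring plunger on the way (from about 0.035 to 0.012 out, up to about 8 N of push in all); from 0.012 inward the plunger is down behind the wedge.
- catch_wide (a joint): Lift of the wider dispenser's spring plunger in m: 0 = down (at the start, and again once clicked behind the wedge), about 0.007 while riding over it. It stands in a bridge over the gate, 65 mm inward of the tab's centre when the gate is fully in, with a black round knob 22 mm wide on top, 105 to 117 mm above the bench. It works by itself.
- wide_tab (a point): Centre (90 mm above the bench) of the upright steel tab on the outer end of the wider dispenser's gate: 82 mm wide (y), 10 mm thick (x), from 62 to 112 mm above the bench. x points level inward, the way it is pushed shut; z up. Space in front of and above it is free. Gate fully in, the bridge begins 53 mm inward of the point; the clear hopper, 165 mm high and 116 mm wide, 120 mm inward.
- narrow_tab (a point): The same point on the narrower dispenser's gate, with the same axes. Its tab is 44 mm wide and its hopper 78 mm wide; all else is the same size. This gate is also pulled out, and stays so. Which of the two dispensers stands left and which right varies.

How it is judged:
By the outcome, as a careful person would: the job done as asked, in the order asked, and still so for the second after the job is handed in, with the robot touching nothing.
It also fails if it takes over 32 s, if anything falls off the work surface, if the arm or the gripper's body presses on something with over 40 N, if the wrist force passes 120 N, or if a joint passes its speed limit or range.

ROBOT

A 6-joint arm with a two-finger parallel gripper is mounted at the origin on the work surface. World frame = base frame: x ahead of the robot, y to its left, z up, the work surface at z = 0. Lengths are in m, angles in degrees, forces in N, time in s.
With the tool pointing down it reaches from about 0.325 to 0.775 m from the base axis. Payload 9.3 kg.
Tool frame: the origin (TCP) lies on the front face of the gripper's body, between the roots of the fingers; the fingertips stand 73 mm ahead of it and the grasp point (between the pads) lies 54 mm ahead of it (arm.grip_point_offset is the distance from the TCP to the grasp point, in m); z points along the fingers, y is the line along which they close (so a half turn about z gives the same grasp; the last joint's range is limited). The gripper opens to 85 mm and grips with 20 to 120 N. Pads are 22 mm wide; open, the fingers measure 114 mm over their backs; the gripper's body (76 mm by 85 mm) begins 54 mm behind the grasp point. The pads swing forward as they close: fully open they stand 13 mm farther back than shut.
Start: joints at [-81.165, 14.817, 1.232, 76.415, 0, 81.257], TCP at [0.166, -0.524, 0.304] pointing down, gripper open.
Joint ranges: [-174.27, 174.27], [-52.1, 104.24], [-59.71, 78.15], [-110.17, 111.67], [-87.03, 83.33], [-180, 180]. Speed limits (degrees/s): [127.2, 127.2, 159.86, 180, 180, 180].

INTERFACE

Orientations are given as a 3x3 rotation matrix whose columns are the frame's x, y, z axes.
In Python, from rig import arm, optics, finder gives the robot as it stands.
- The arm moves only by the tool move_arm, never from a script. Its argument "commands" is a list of rows, each an object with "xyz": the shift along the tool's x, y, z in cm, a list of three; "angular": the turn, a rotation vector about the tool's x, y, z in rad, a list of three. A call has 1 to 10 rows; each row is the pose to reach, as a shift and turn from the pose commanded when the call began, along the tool's axes at that moment; what a row does not reach only later rows make up. A row lasts 1/10 s, in which the tool goes at most 50 mm and 8.59 degrees, less where a joint would pass 70% of its speed; a pose out of reach is approached as far as the arm can. A call with a gripper value outside its range is refused whole. "hand" is the closure, from -1 (fully open) to 1 (shut), set as the call begins (left out, the last holds). The fingers move at their own pace and stop on an object; "grip_force" is the grip in N (left out, the last holds). Time passes only in rows, so rows that repeat a pose let the fingers close. It gives the time, the measured TCP pose, the force, the opening and the grip force at its end, in the units of the state.
- arm.state(): the state, without advancing time (a new reading comes with each control period).
- optics.read_camera(name): name is "scene" or "side" or "wrist"; returns (picture, depth): 480x640x3 uint8, red, green, blue; 480x640 float32, m along the optical axis (not along the pixel's ray), 0 where there is no reading.
- optics.calibration(name): a dict with "fovy" (degrees; the focal length in pixels is half the picture's height over the tangent of half this angle, whatever the lens; pixels are square), "cx", "cy" (the principal point, pixels), "k1" (the pictures are not rectified: a ray, as slopes to the right and down, at radius r is drawn at 1 + k1 r^2 times it, then the intrinsics apply), "view" (4x4, takes a point from world to camera coordinates). Camera axes: x right, y up, looking along -z (the intrinsics and any distortion apply to the point x, -y, -z); pixel columns grow to the right and rows downward; lengths in m; the calibration is good to about 2 mm. A picture is of the moment at which its call begins: read the wrist's pose just before it. calibration takes no time and is no camera call; for the wrist camera it gives the pose at the moment of the call.
- arm.job_done(): hands the job in; it is judged then, once.
Trained networks look in the newest picture that a camera, given by its name, has taken for a name from the list of things; names that differ only in an ending like _2 or _b are one class to them, and where a whole thing is asked for, a point or a joint stands for the part that bears it (a point fixed in the world has none). Each returns a list of dicts, best first, with "conf" (0 to 1); they miss things now and then, are a little off and sometimes report something else, mostly with a low value. They report only what shows in the picture. A call takes as long as a camera call.
- finder.regions_of(label, camera): "mask" (480x640 bool, what is visible of it).
- finder.tip_of(label, camera): "xyz" ([x, y, z] in m, in world coordinates, good to about 4 mm: a listed point, or the origin of a listed thing).
The state is a dict: "time": time; "joint_pos": joint angles; "dq": joint speeds; "tau": joint torques, N m; "ee_pos": TCP position; "tool_rot": TCP orientation; "contact_force": force on the tool from outside, world axes, zero at the start; "wrist_torque": the same for the moment, N m; "finger_gap": finger opening in m; "gripper_force": force on a finger pad.
Only numpy, scipy, OpenCV 4.12 (cv2) and the standard library are available. Lean on these libraries where they do the work, as an engineer would, in place of code of your own. Each camera call takes 0.05 s, during which the arm holds its last target. There are 200 camera calls.

## Working session

There is one attempt and no reset: what is moved stays moved. The work goes in short steps, Python scripts to look and compute and a tool call to move; the robot and the scene stay as the last step left them, time stands still between calls to the robot, and variables do not carry over. Pictures are saved under pics/ and viewed, at most 10 in all, crops included, and the job is handed in when it is done.

Besides the shell and the picture viewer there is one more tool, called after "Call:" as name(argument=value, ...), one argument or row to a line, values as JSON. move_arm: Moves the arm, as the interface text tells. Its arguments: {"type":"object","properties":{"commands":{"type":"array"},"hand":{"type":"number"},"grip_force":{"type":"number"}},"required":["commands"]}

```bash
mkdir -p pics
cat > h.py <<'E'
import numpy as np, cv2
from rig import arm, optics, finder
def world(cam,mask,d,c=None):
    c=c or optics.calibration(cam); f=240/np.tan(np.radians(c["fovy"]/2))
    v,u=np.nonzero(mask&(d>0)); z=d[v,u]
    K=np.array([[f,0,c["cx"]],[0,f,c["cy"]],[0,0,1.]])
    p=cv2.undistortPoints(np.c_[u,v].astype(float)[:,None],K,np.array([c["k1"],0,0,0.]))[:,0]
    P=np.c_[p[:,0]*z,-p[:,1]*z,-z,np.ones(len(z))]
    return (np.linalg.inv(np.array(c["view"]))@P.T).T[:,:3]
E
python3 - <<'E'
from h import *
s=arm.state();print(s["time"],s["ee_pos"],np.round(s["tool_rot"],3).tolist())
ims=[]
for c in("scene","side"):
    im,d=optics.read_camera(c)
    for l in("wide_tab","narrow_tab"):
        for r in finder.tip_of(l,c)[:2]: print(c,l,r["conf"],np.round(r["xyz"],4))
        for r in finder.regions_of(l,c)[:2]:
            m=r["mask"];P=world(c,m,d)
            if len(P)<5: continue
            print(" mask",r["conf"],m.sum(),np.round(np.median(P,0),4),np.round(np.percentile(P,[3,97],axis=0),3).tolist(),np.argwhere(m).mean(0).round())
    cv2.imwrite(f"pics/{c}0.png",im[:,:,::-1])
E
```

```text
0.0 [ 0.16607301 -0.52415725  0.30328355] [[0.953, 0.302, -0.0], [0.302, -0.953, 0.001], [0.0, -0.001, -1.0]]
scene wide_tab 0.8 [ 0.4646 -0.1954  0.086 ]
 mask 0.71 1829 [ 0.4992 -0.2015  0.0615] [[0.462, -0.246, 0.059], [0.614, -0.155, 0.11]] [167. 295.]
 mask 0.68 1917 [0.5787 0.1384 0.0617] [[0.547, 0.112, 0.059], [0.64, 0.164, 0.111]] [279. 399.]
scene narrow_tab 0.68 [0.5474 0.129  0.0897]
 mask 0.56 1988 [0.5788 0.1383 0.0616] [[0.547, 0.111, 0.059], [0.641, 0.165, 0.111]] [279. 398.]
side wide_tab 0.59 [ 0.4643 -0.1969  0.0905]
 mask 0.6 10109 [ 0.5245 -0.212   0.0613] [[0.455, -0.254, 0.059], [0.635, -0.162, 0.111]] [365. 349.]
side narrow_tab 0.97 [0.5512 0.1338 0.0904]
 mask 0.66 2418 [0.5949 0.1388 0.062 ] [[0.541, 0.109, 0.057], [0.732, 0.179, 0.111]] [177. 250.]
 mask 0.62 364 [ 0.5801 -0.2173  0.1153] [[0.572, -0.226, 0.106], [0.591, -0.207, 0.117]] [321. 393.]
```

Run:
```python
from h import *
for cam in("side","scene"):
    im,d=optics.read_camera(cam)
    P=world(cam,np.ones(d.shape,bool),d)
    B=P[(P[:,1]<-.1)&(P[:,1]>-.32)&(P[:,0]>.4)&(P[:,0]<.8)]
    t=B[(B[:,2]>.07)&(B[:,2]<.108)&(B[:,0]<.51)]
    print(cam,"tab",len(t),t.mean(0).round(4))
    if len(t)>20:
        print(np.round(cv2.minAreaRect((t[:,:2]*1000).astype(np.float32)),1) if 0 else cv2.minAreaRect((t[:,:2]*1000).astype(np.float32)))
    g=B[(abs(B[:,2]-.061)<.005)&(B[:,0]<.56)]
    print("gate",cv2.minAreaRect((g[:,:2]*1000).astype(np.float32)))
    k=B[(B[:,2]>.113)&(B[:,2]<.12)&(B[:,0]<.61)]
    print("knob",len(k),np.median(k,0).round(4))
    h=B[(B[:,2]>.163)&(B[:,2]<.170)]; print("hopper top",len(h),cv2.minAreaRect((h[:,:2]*1000).astype(np.float32)) if len(h) else 0)
```

```text
side tab 597 [ 0.4609 -0.21    0.0881]
((468.3327941894531, -214.3427276611328), (44.58172607421875, 111.46393585205078), 23.853679656982422)
gate ((514.1033935546875, -204.10305786132812), (113.00642395019531, 113.2824935913086), 79.45166778564453)
knob 282 [ 0.5811 -0.2163  0.1157]
hopper top 1788 ((690.3367309570312, -235.68557739257812), (119.93866729736328, 115.54918670654297), 79.4961929321289)
scene tab 356 [ 0.4695 -0.1889  0.0896]
((469.66619873046875, -203.08412170410156), (29.595787048339844, 99.89249420166016), 9.31209945678711)
gate ((506.763671875, -198.51400756835938), (110.2982406616211, 97.26042938232422), 79.23880767822266)
knob 57 [ 0.5833 -0.2159  0.1149]
hopper top 398 ((691.2647705078125, -237.01193237304688), (122.5333480834961, 113.68379211425781), 79.54004669189453)
```

View pics/side0.png

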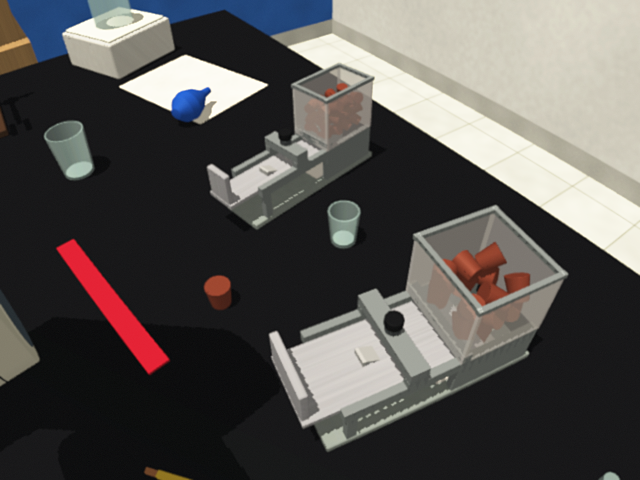

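View pics/scene0.png

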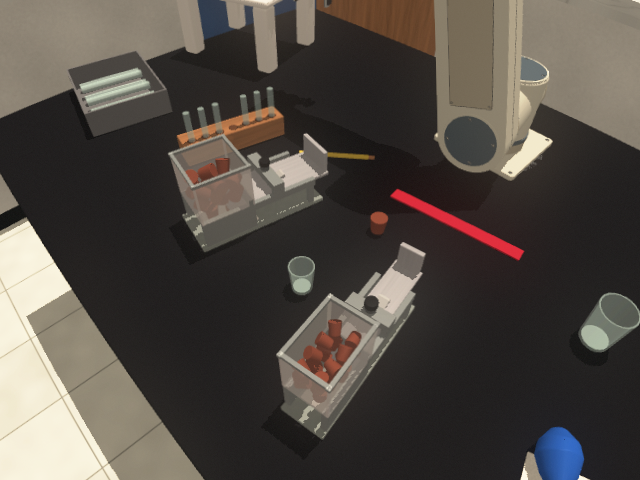

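The pictures agree with the networks. The wide dispenser is on the right (y≈-0.2), with its tab at about (0.464,-0.196), inward yaw about -10.3° and the gate about 55 mm out. The side view shows its tab at pixel (290,375), and the scene view shows it at (315,155). I'll move in front of the tab with the fingers shut.

Call:
move_arm(
  commands=[
    {"xyz": [2,-1.5,0],"angular": [0,0,0.05]},
    {"xyz": [5,-3.8,0],"angular": [0,0,0.1]},
    {"xyz": [8.5,-6.5,0],"angular": [0,0,0.16]},
    {"xyz": [12.5,-9.5,0],"angular": [0,0,0.22]},
    {"xyz": [16.5,-12.5,0],"angular": [0,0,0.28]},
    {"xyz": [20.5,-15.6,0],"angular": [0,0,0.34]},
    {"xyz": [24.5,-18.6,0],"angular": [0,0,0.4]},
    {"xyz": [28,-21.3,0],"angular": [0,0,0.44]},
    {"xyz": [31,-23.6,0],"angular": [0,0,0.47]},
    {"xyz": [33,-25.1,0],"angular": [0,0,0.487]},
  ],
  hand=1,
  grip_force=30,
)

```text
time: 1.6
ee_pos: [0.4058, -0.1831, 0.3042]
tool_rot: [[0.984, -0.179, 0.001], [-0.179, -0.984, -0.0], [0.001, -0.0, -1.0]]
contact_force: [-0.4, -0.3, 0.4]
finger_gap: 0.0003
gripper_force: 0.0
```

Call:
move_arm(
  commands=[
    {"xyz": [0,0,2]},
    {"xyz": [0,0,5]},
    {"xyz": [0,0,8]},
    {"xyz": [0,0,11]},
    {"xyz": [0,0,13]},
    {"xyz": [0,0,14.5]},
    {"xyz": [0,0,15]},
    {"xyz": [0,0,15]},
  ],
)

```text
validation failed for argument at $.co...
```

Run:
```python
from h import *
s=arm.state();print(s["time"],s["ee_pos"],s["contact_force"])
im,d=optics.read_camera("side");cv2.imwrite("pics/side1.png",im[:,:,::-1])
for r in finder.tip_of("wide_tab","side")[:1]:
    p=np.array(r["xyz"]);print(r["conf"],p,"in tool",np.array(s["tool_rot"]).T@(p-s["ee_pos"]))
```

```text
1.6 [ 0.40581718 -0.18314559  0.30416201] [-0.41841444 -0.33230234  0.36204566]
0.79 [ 0.4629 -0.1946  0.0923] in tool [0.05806914 0.00107627 0.21190087]
```

View pics/side1.png

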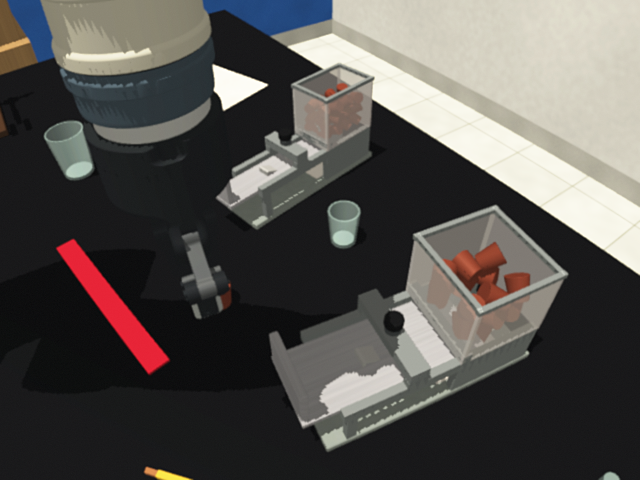

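The move was refused because the rows had no "angular" field. The picture shows the gripper fingers at pixel (205,285), well ahead of the tab at (290,375) and in line with it. I'll descend now.

Call:
move_arm(
  commands=[
    {"xyz": [0,0,2],"angular": [0,0,0]},
    {"xyz": [0,0,5],"angular": [0,0,0]},
    {"xyz": [0,0,8],"angular": [0,0,0]},
    {"xyz": [0,0,11],"angular": [0,0,0]},
    {"xyz": [0,0,13],"angular": [0,0,0]},
    {"xyz": [0,0,14.5],"angular": [0,0,0]},
    {"xyz": [0,0,15],"angular": [0,0,0]},
    {"xyz": [0,0,15],"angular": [0,0,0]},
  ],
)

```text
time: 2.5
ee_pos: [0.4045, -0.1857, 0.1536]
tool_rot: [[0.984, -0.18, -0.001], [-0.18, -0.984, 0.0], [-0.001, -0.0, -1.0]]
contact_force: [-0.3, 0.6, 0.2]
finger_gap: -0.0
gripper_force: 0.0
```

Call:
move_arm(
  commands=[
    {"xyz": [1,0,0],"angular": [0,0,0]},
    {"xyz": [2,0,0],"angular": [0,0,0]},
    {"xyz": [3,0,0],"angular": [0,0,0]},
    {"xyz": [3.5,0,0],"angular": [0,0,0]},
    {"xyz": [4,0,0],"angular": [0,0,0]},
    {"xyz": [4.5,0,0],"angular": [0,0,0]},
    {"xyz": [5,0,0],"angular": [0,0,0]},
    {"xyz": [5,0,0],"angular": [0,0,0]},
  ],
)

```text
time: 3.3
ee_pos: [0.4545, -0.1943, 0.1538]
tool_rot: [[0.984, -0.179, -0.0], [-0.179, -0.984, 0.0], [-0.0, -0.0, -1.0]]
contact_force: [0.1, 0.4, 0.1]
finger_gap: -0.0003
gripper_force: 0.0
```

Run:
```python
from h import *
s=arm.state();print(s["time"],s["ee_pos"],s["contact_force"])
im,d=optics.read_camera("side");cv2.imwrite("pics/side2.png",im[240:480,200:520,::-1].repeat(2,0).repeat(2,1))
for r in finder.tip_of("wide_tab","side")[:1]:
    p=np.array(r["xyz"]);print(r["conf"],p,"in tool",np.array(s["tool_rot"]).T@(p-s["ee_pos"]))
```

```text
3.3 [ 0.45445102 -0.19433331  0.15375017] [0.05703595 0.35607296 0.11410869]
0.92 [ 0.4692 -0.1959  0.0926] in tool [ 0.01479696 -0.0010845   0.06114903]
```

View pics/side2.png

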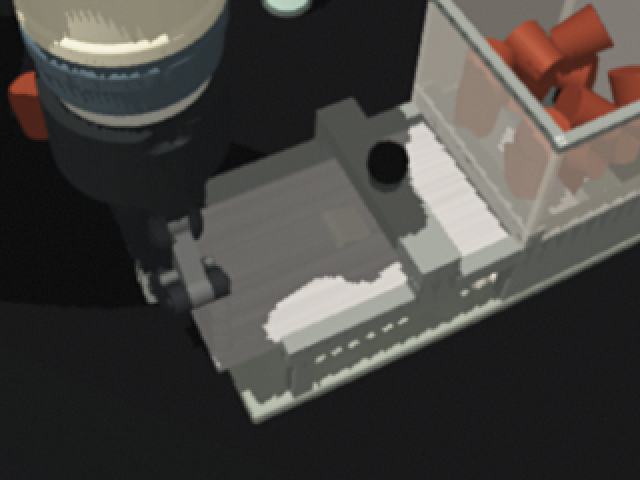

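The fingers have reached the tab, which is 15 mm ahead of the tool axis. The picture shows them over its outer end, around pixel (190,270) in the crop. I'll push on.

Call:
move_arm(
  commands=[
    {"xyz": [0.4,0,0],"angular": [0,0,0]},
    {"xyz": [0.8,0,0],"angular": [0,0,0]},
    {"xyz": [1.2,0,0],"angular": [0,0,0]},
    {"xyz": [1.6,0,0],"angular": [0,0,0]},
    {"xyz": [2,0,0],"angular": [0,0,0]},
  ],
)

```text
time: 3.9
ee_pos: [0.4732, -0.1978, 0.1538]
tool_rot: [[0.984, -0.179, -0.002], [-0.179, -0.984, 0.0], [-0.002, 0.0, -1.0]]
contact_force: [-9.8, 0.6, 6.4]
finger_gap: 0.0004
gripper_force: 5.0
```

Call:
move_arm(
  commands=[
    {"xyz": [0.4,0,0],"angular": [0,0,0]},
    {"xyz": [0.8,0,0],"angular": [0,0,0]},
    {"xyz": [1.2,0,0],"angular": [0,0,0]},
    {"xyz": [1.5,0,0],"angular": [0,0,0]},
  ],
)

```text
time: 4.3
ee_pos: [0.4888, -0.2007, 0.1538]
tool_rot: [[0.984, -0.179, -0.0], [-0.179, -0.984, -0.0], [-0.0, 0.0, -1.0]]
contact_force: [-4.6, -0.5, 1.1]
finger_gap: -0.0002
gripper_force: 2.2
```

Run:
```python
from h import *
s=arm.state();print(s["time"],s["ee_pos"],s["contact_force"])
im,d=optics.read_camera("side")
for l in("wide_tab","catch_wide"):
  for r in finder.tip_of(l,"side")[:1]:
    p=np.array(r["xyz"]);print(l,r["conf"],p,"in tool",np.array(s["tool_rot"]).T@(p-s["ee_pos"]))
```

```text
4.3 [ 0.4888027  -0.20074013  0.15383613] [-4.5810789  -0.48062848  1.14430754]
wide_tab 0.83 [ 0.5008 -0.2021  0.0906] in tool [ 0.01205427 -0.00081781  0.06323463]Traceback (most recent call last):
  File "<stdin>", line 5, in <module>
ValueError: it knows: narrow_tab, wide_tab
```

Call:
move_arm(
  commands=[
    {"xyz": [0.4,0,0],"angular": [0,0,0]},
    {"xyz": [0.7,0,0],"angular": [0,0,0]},
    {"xyz": [1.0,0,0],"angular": [0,0,0]},
    {"xyz": [1.0,0,0],"angular": [0,0,0]},
  ],
)

```text
time: 4.8
ee_pos: [0.4989, -0.2025, 0.1539]
tool_rot: [[0.984, -0.179, 0.001], [-0.179, -0.984, -0.0], [0.001, -0.0, -1.0]]
contact_force: [-0.7, -0.7, 0.0]
finger_gap: 0.0001
gripper_force: 0.7
```

Call:
move_arm(
  commands=[
    {"xyz": [0.2,0,0],"angular": [0,0,0]},
    {"xyz": [0.4,0,0],"angular": [0,0,0]},
  ],
)

```text
time: 5.0
ee_pos: [0.5022, -0.2031, 0.1539]
tool_rot: [[0.984, -0.179, -0.0], [-0.179, -0.984, 0.0], [-0.0, 0.0, -1.0]]
contact_force: [-4.1, -0.1, 1.7]
finger_gap: 0.0004
gripper_force: 2.2
```

Run:
```python
from h import *
s=arm.state();print(s["time"],s["ee_pos"],s["contact_force"])
im,d=optics.read_camera("side")
P=world("side",np.ones(d.shape,bool),d)
k=P[(np.hypot(P[:,0]-.582,P[:,1]+.216)<.02)&(P[:,2]>.1)&(P[:,2]<.14)];print("knob top",np.percentile(k[:,2],[50,97]))
for r in finder.tip_of("wide_tab","side")[:1]:
    p=np.array(r["xyz"]);print(r["conf"],p,"in tool",np.array(s["tool_rot"]).T@(p-s["ee_pos"]))
```

```text
5.0 [ 0.50223882 -0.20313208  0.15388252] [-4.09605923 -0.12275958  1.68357146]
knob top [0.11519553 0.11697541]
```

Call:
move_arm(
  commands=[
    {"xyz": [0.2,0,0],"angular": [0,0,0]},
    {"xyz": [0.3,0,0],"angular": [0,0,0]},
  ],
)

```text
time: 5.3
ee_pos: [0.5028, -0.2031, 0.1538]
tool_rot: [[0.984, -0.18, -0.006], [-0.18, -0.984, 0.001], [-0.006, 0.001, -1.0]]
contact_force: [-21.9, 1.1, 15.4]
finger_gap: -0.0001
gripper_force: 11.3
```

At the stop: the force has risen to 22 N and the gate has stopped moving. I'll back off and lift.

Call:
move_arm(
  commands=[
    {"xyz": [-0.5,0,0],"angular": [0,0,0]},
    {"xyz": [-2,0,0],"angular": [0,0,0]},
    {"xyz": [-4,0,0],"angular": [0,0,0]},
    {"xyz": [-7,0,0],"angular": [0,0,0]},
    {"xyz": [-10,0,0],"angular": [0,0,0]},
    {"xyz": [-12,0,-2],"angular": [0,0,0]},
    {"xyz": [-12,0,-6],"angular": [0,0,0]},
    {"xyz": [-12,0,-9],"angular": [0,0,0]},
    {"xyz": [-12,0,-10],"angular": [0,0,0]},
  ],
)

```text
time: 6.2
ee_pos: [0.3883, -0.1828, 0.257]
tool_rot: [[0.984, -0.179, 0.006], [-0.179, -0.984, -0.003], [0.006, 0.002, -1.0]]
contact_force: [0.4, -0.9, 0.1]
finger_gap: 0.0002
gripper_force: 0.0
```

Run:
```python
from h import *
s=arm.state();print(s["time"],s["ee_pos"],s["contact_force"])
im,d=optics.read_camera("side");cv2.imwrite("pics/side3.png",im[:,:,::-1])
P=world("side",np.ones(d.shape,bool),d)
k=P[(np.hypot(P[:,0]-.582,P[:,1]+.216)<.013)&(P[:,2]>.1)&(P[:,2]<.14)];print("knob top",np.percentile(k[:,2],[50,97]))
for l in("wide_tab","narrow_tab"):
  for r in finder.tip_of(l,"side")[:1]:
    p=np.array(r["xyz"]);print(l,r["conf"],p,np.linalg.norm((p-[.582,-.216,0])[:2]))
```

```text
6.2 [ 0.38834669 -0.18283358  0.25704911] [ 0.43214299 -0.88572331  0.10919505]
knob top [0.11530776 0.11717254]
wide_tab 0.81 [ 0.5181 -0.2069  0.0921] 0.06454471318396258
narrow_tab 0.6 [0.5504 0.1336 0.0911] 0.35102524125766227
```

View pics/side3.png

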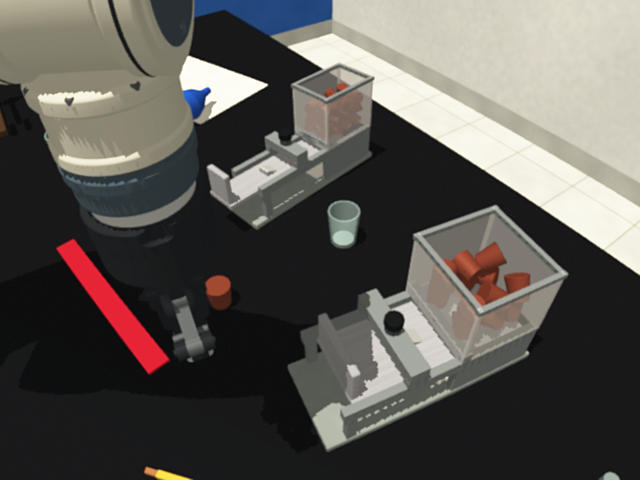

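The wide gate is fully in: its tab is at pixel (340,350), 64.5 mm from the knob. The wedge is past the bridge at (418,335), and the knob at (394,320) is down. The narrow gate hasn't moved, and the arm is clear.

```bash
python3 -c "
from rig import arm
print(arm.job_done())"
```

```text
the job is handed in; nothing more can be done
None
```

The wider dispenser's gate is pushed fully in and the plunger is down behind the wedge; the narrower gate was left as it was, and the job was handed in at about 6.3 s with the arm clear.

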